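# Close the laser-safety hatch of the sample chamber

## Task

Close the hatch of the grey sample chamber, which lies folded right back on its two posts. Lift it by the pull on its inner face until it stands upright on its stiff hinge and let go of it there; then take it again by the pull on its outer face and lower it gently, never letting it drop, until it lies flat and fully shut on the chamber's rim. Let go, and leave the sample and everything else lying about where it is.

Things in the scene. Friction and masses are not known exactly. Their poses are not given: they have to be found in the camera images.
- chamber: Fixed sample chamber; origin on the table under the middle of the hinge line; x along the hinge, y across it, z up. Grey open box, 150 mm in x, y = 5 to 145 mm, rim 85 mm and inner floor 18 mm above the table. On the -y side two 14 mm posts (x +-60, y -125 mm, 85 mm high) carry the open hatch. All stands on a black plate 12 mm thick, x -90..130, y -180..180 mm.
- hatch (a joint): Hatch angle, rad: 0 = folded back flat on the posts (chamber's -y side), 1.57 = upright, 3.14 = fully shut on the box (+y). Aluminium plate 140 mm (x) by 8 mm thick, reaching from 6 to 140 mm from the hinge axis; 0.42 kg +-15 %. Hinge friction 0.15 N m, slight damping (0.08 N m s): let go within 20 degrees of upright it stays standing; well beyond that it falls to the nearer stop.
- hinge_mid (a point): Middle of the hinge axis, 89 mm above the table in the plate's mid-plane; axes as the chamber's (the hinge axis is its x).
- inner_pull (a point): Middle of the bar of the bow pull on the hatch's inner face (face with a black pad: on top when open, inside the box when shut). Steel bar 10 mm thick, 90 mm long, parallel to the hinge, 110 mm from the hinge axis along the plate, 49 mm from the plate's mid-plane, so 40 mm free gap to the face. At upright it is on the box's (+y) side.
- outer_pull (a point): Middle of the bar of the same pull on the outer face (underneath when open, on top when shut): also 110 mm from the hinge axis and 49 mm from the plate's mid-plane. At upright it is on the posts' (-y) side. Sites on the hatch turn with it: x along the bar, y along the plate towards the hinge, z out of the inner face.
- sample: White disc sample, 32 mm across, 16 mm high, loose on the chamber's floor near the hinge; origin at its underside. Leave it.
- objective_a: Steel microscope objective standing on the base plate, 26 mm across, 44 mm high; origin at its foot. Bystander.
- objective_b: Black microscope objective standing on the base plate, 26 mm across, 44 mm high; origin at its foot. Bystander.
- dish: Shallow glass dish 60 mm across, 14 mm high, on the table beyond the base plate; origin at its underside. Bystander.
- keys: Key with green tag, about 26 x 92 x 6 mm, on the table; origin under the tag. Bystander.
- tweezers: Steel tweezers 120 mm long, 6 mm high, on the table; origin under the middle. Bystander.
- slide_box: Grey box 85 x 160 x 35 mm on the table to the left; origin at its underside. Bystander.
- solvent: Amber bottle 60 mm across, 140 mm high, on the table to the right; origin at its foot. Bystander.

How it is judged:
By the outcome, as a careful person would: the job done as asked, in the order asked, and still so for the second after the job is handed in, with the robot touching nothing.
It also fails if it takes over 54 s, if anything falls off the work surface, if the arm or the gripper's body presses on something with over 40 N, if the wrist force passes 120 N, or if a joint passes its speed limit or range.

## Robot

A 6-joint arm with a two-finger parallel gripper is mounted at the origin on the work surface. World frame = base frame: x ahead of the robot, y to its left, z up, the work surface at z = 0. Lengths are in m, angles in rad, forces in N, time in s.
With the tool pointing down it reaches from about 0.35 to 0.775 m from the base axis. Payload 7.3 kg.
Tool frame: the origin (TCP) lies on the centre line of the jaws, within the pads' length; the fingertips stand robot.nose_length ahead of it and the grasp point (between the pads) is the TCP (robot.nose_length is the distance from the TCP to the fingertips, in m); z points along the fingers, y is the direction in which the jaws open and shut (so a half turn about z gives the same grasp; the last joint's range is limited). The gripper opens to 92 mm and grips with 3 to 60 N. Pads are 19 mm wide; open, the fingers measure 130 mm over their backs; the gripper's body (75 mm by 190 mm) begins 47 mm behind the grasp point.
Start: joints at [-1.393, 0.342, 1.524, -0, 1.275, -0.146], TCP at [0.167, -0.498, 0.246] pointing down, gripper open.
Joint ranges: [-2.53, 2.53], [-0.77, 2.02], [0.04, 2.7], [-1, 4.14], [0.28, 2.66], [-3.11, 3.11]. Speed limits (rad/s): [2.57, 2.57, 3.14, 3.14, 3.14, 3.14].

## Interface

Orientations are given as [roll, pitch, yaw] about the fixed x, y, z axes, in that order (R = Rz(yaw) Ry(pitch) Rx(roll)).
In Python, from cell import robot, read_camera gives the robot as it stands.
- The arm moves only by the shell command python3 -m crank 'ROWS' [FORCE]. ROWS is JSON, a list of rows, each a list of 7 numbers: the shift along the tool's x, y, z in cm, then the turn, a rotation vector about the tool's x, y, z in degrees, then the opening, from 0 (shut) to 1 (fully open). In form: [[tx, ty, tz, wx, wy, wz, jaw], ...]. A call has 1 to 5 rows; each row is the pose to reach, as a shift and turn from the pose commanded when the call began, along the tool's axes at that moment; what a row does not reach only later rows make up. A row lasts 1/8 s, in which the tool goes at most 62.5 mm and 10.7 degrees, less where a joint would pass 70% of its speed; a pose out of reach is approached as far as the arm can. A call with a gripper value outside its range is refused whole. The fingers move at their own pace and stop on an object; FORCE is the grip in N (left out, the last holds). Time passes only in rows, so rows that repeat a pose let the fingers close. It gives the time, the measured TCP pose, the force and the opening at its end, in the units of the state.
- robot.observe(): the state, without advancing time (a new reading comes with each control period).
- read_camera(name): name is "scene" or "top" or "wrist"; returns a dict with "frame" (384x512x3 uint8, red, green, blue), "intrinsics" (3x3 intrinsics, pixels), "R" (3x3) and "t" (3): a world point X has camera coordinates R X + t. Camera axes: x right, y down, z forward; pixel columns grow to the right and rows downward; lengths in m; the calibration is good to about 2 mm. The wrist camera is an equidistant fisheye: a pixel r from the principal point sees the ray r / f radians off the axis. A picture is of the moment at which its call begins. There is no depth.
- robot.hand_in(): hands the job in, once; it reports no verdict.
The state is a dict: "time": time; "qpos": joint angles; "qvel": joint speeds; "joint_efforts": joint torques, N m; "tool_pos": TCP position; "tool_rot": TCP orientation; "contact_force": force on the tool from outside, world axes, zero at the start; "torque": the same for the moment, N m; "opening": finger opening in m.
Only numpy, scipy, OpenCV 4.12 (cv2) and the standard library are available. Lean on these libraries where they do the work, as an engineer would, in place of code of your own. Each camera call takes 0.05 s, during which the arm holds its last target.

## Working session

There is one attempt and no reset: what is moved stays moved. The work goes in short steps, Python scripts to look and compute and a shell command to move; the robot and the scene stay as the last step left them, time stands still between calls to the robot, and variables do not carry over. Pictures are saved under pics/ and viewed, and the job is handed in when it is done.

```bash
ls; mkdir -p pics; python3 - <<'E'
from cell import robot, read_camera
import cv2
print(robot.observe(), robot.nose_length)
for n in ["scene","top","wrist"]:
    c=read_camera(n); cv2.imwrite(f"pics/{n}0.png",c["frame"][:,:,::-1]); print(n,c["intrinsics"],c["R"],c["t"])
E
```

```text
pics
{'time': 0.0, 'qpos': array([-1.39303170e+00,  3.42734005e-01,  1.52503862e+00,  1.44436393e-05,
        1.27540695e+00, -1.46030501e-01]), 'qvel': array([ 0.00080618, -0.00039884,  0.00102364, -0.00173358,  0.00061382,
        0.00034664]), 'joint_efforts': array([-1.39203876e-03, -4.31246138e+01, -2.44225931e+01,  7.15543795e-02,
        5.57404803e-02, -1.14083439e-04]), 'tool_pos': array([ 0.16697775, -0.49732712,  0.24503155]), 'tool_rot': array([-3.14002463e+00, -2.44580693e-04,  3.23790719e-01]), 'contact_force': array([-0.32809865,  0.69524701, -0.48244776]), 'torque': array([-0.02220793,  0.00010989,  0.01117536]), 'opening': 0.09176467096407602} 0.019
scene [[348.98121936   0.         252.92199801]
 [  0.         348.98121936 191.53301224]
 [  0.           0.           1.        ]] [[-1.15581617e-01  9.93297788e-01 -6.27155114e-04]
 [ 7.54774209e-01  8.74161702e-02 -6.50134068e-01]
 [-6.45721909e-01 -7.56169074e-02 -7.59819255e-01]] [ 0.07986699 -0.347583    1.50807921]
top [[393.33039468   0.         252.31433583]
 [  0.         393.33039468 186.6080383 ]
 [  0.           0.           1.        ]] [[-0.01101461 -0.99992855  0.00464571]
 [-0.99684642  0.01061528 -0.07864184]
 [ 0.0785869  -0.00549726 -0.99689211]] [0.00355765 0.60700967 1.20599871]
wrist [[297.31863964   0.         255.90754459]
 [  0.         297.31863964 189.398705  ]
 [  0.           0.           1.        ]] [[ 0.31874527 -0.94783975 -0.0011209 ]
 [-0.90402965 -0.30436749  0.30015133]
 [-0.28483653 -0.09465849 -0.95389094]] [-0.52409143 -0.03728226  0.3917125 ]
```

View pics/scene0.png

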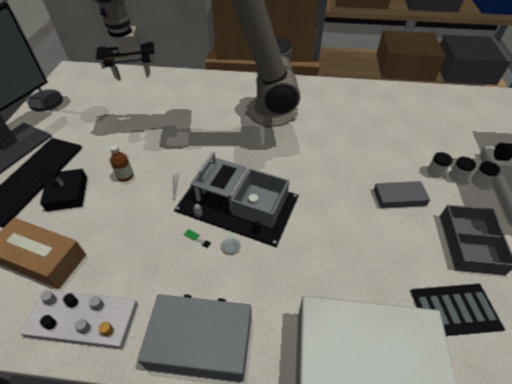

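View pics/top0.png

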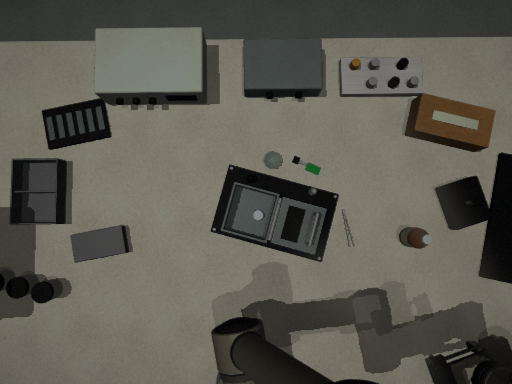

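View pics/wrist0.png

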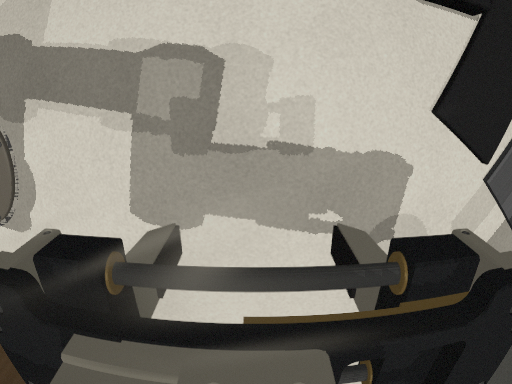

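```bash
cat > h.py <<'E'
import numpy as np,cv2
from cell import robot, read_camera
def ray(c,u,v,z):
    K=c["intrinsics"];d=np.linalg.inv(K)@[u,v,1];R=np.array(c["R"]);t=np.array(c["t"])
    o=-R.T@t;d=R.T@d;return o+d*(z-o[2])/d[2]
def proj(c,X):
    p=c["R"]@np.array(X)+c["t"];p=c["intrinsics"]@p;return p[:2]/p[2]
E
python3 - <<'E'
from h import *
c=read_camera("top"); f=np.ascontiguousarray(c["frame"][:,:,::-1])
cv2.imwrite("pics/topz.png",cv2.resize(f[150:270,200:350],None,fx=5,fy=5,interpolation=cv2.INTER_CUBIC))
sub=np.zeros(f.shape[:2],np.uint8);sub[150:270,200:350]=255
g=cv2.cvtColor(f,cv2.COLOR_BGR2GRAY)
m=((g<135)&(sub>0)).astype(np.uint8)
for th in (40,60,80,100):
    m=((g<th)&(sub>0)).astype(np.uint8)
    cs,_=cv2.findContours(m,cv2.RETR_EXTERNAL,cv2.CHAIN_APPROX_NONE)
    k=max(cs,key=cv2.contourArea);r=cv2.minAreaRect(k);b=cv2.boxPoints(r)
    P=np.array([ray(c,u,v,.012) for u,v in b])
    print(th,cv2.contourArea(k),b.tolist(),P[:,:2].round(4).tolist(),[np.linalg.norm(P[i]-P[i-1]).round(4) for i in range(4)])
E
```

```text
40 7667.5 [[210.14352416992188, 231.1144561767578], [228.59616088867188, 164.01393127441406], [338.7646789550781, 194.31028747558594], [320.3120422363281, 261.41082763671875]] [[0.4697, 0.1303], [0.6806, 0.0713], [0.5807, -0.2756], [0.3721, -0.2122]] [np.float64(0.3562), np.float64(0.219), np.float64(0.361), np.float64(0.218)]
60 7830.5 [[210.12948608398438, 230.99327087402344], [228.78762817382812, 163.53700256347656], [339.6467590332031, 194.20018005371094], [320.9886169433594, 261.65643310546875]] [[0.4701, 0.1304], [0.6821, 0.0707], [0.581, -0.2784], [0.3713, -0.2143]] [np.float64(0.3585), np.float64(0.2203), np.float64(0.3635), np.float64(0.2192)]
80 7898.5 [[209.73684692382812, 231.19046020507812], [228.48721313476562, 163.33200073242188], [340.1828918457031, 194.19528198242188], [321.4325256347656, 262.0537414550781]] [[0.4695, 0.1316], [0.6828, 0.0717], [0.581, -0.2801], [0.3701, -0.2156]] [np.float64(0.3612), np.float64(0.2216), np.float64(0.3662), np.float64(0.2205)]
100 7969.5 [[209.60458374023438, 231.44046020507812], [228.34463500976562, 163.17303466796875], [340.1544494628906, 193.86593627929688], [321.4143981933594, 262.13336181640625]] [[0.4687, 0.132], [0.6833, 0.0721], [0.582, -0.28], [0.3699, -0.2156]] [np.float64(0.3614), np.float64(0.2228), np.float64(0.3664), np.float64(0.2217)]
```

View pics/topz.png

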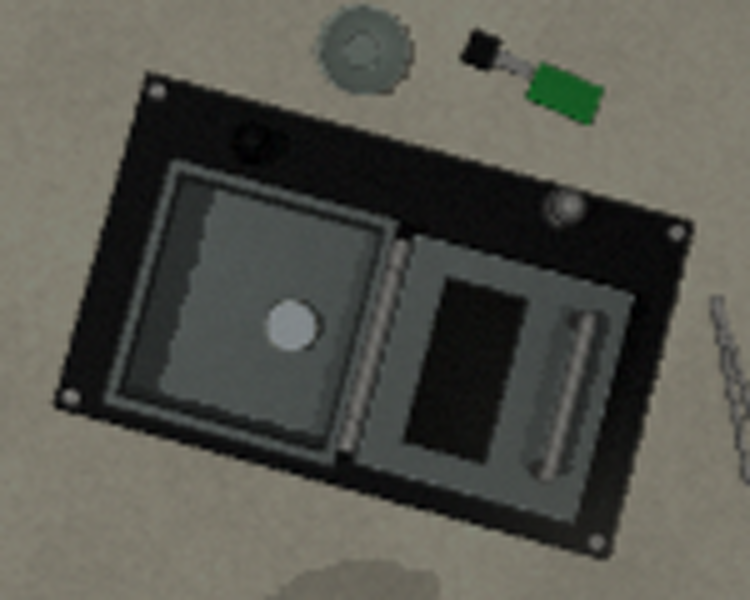

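```bash
cat >> h.py <<'E'
E
python3 - <<'E'
from h import *
c=read_camera("top")
px=lambda u,v:((u-2)/5+200,(v-2)/5+150)
def fit(w,m):
    w=np.array(w)[:,:2];m=np.array(m)
    a=w-w.mean(0);b=m-m.mean(0)
    th=np.arctan2((b[:,0]*a[:,1]-b[:,1]*a[:,0]).sum(),(a*b).sum())
    R=np.array([[np.cos(th),-np.sin(th)],[np.sin(th),np.cos(th)]]);o=w.mean(0)-R@m.mean(0)
    print(np.degrees(th).round(2),o.round(4),"res mm",((w-(m@R.T+o))*1e3).round(1).tolist())
fit([ray(c,*px(u,v),.012) for u,v in [(148,72),(695,222),(610,558),(56,405)]],[(.13,.18),(.13,-.18),(-.09,-.18),(-.09,.18)])
fit([ray(c,*px(u,v),.085) for u,v in [(175,160),(397,222),(335,465),(106,402)]],[(.075,.145),(.075,.005),(-.075,.005),(-.075,.145)])
fit([ray(c,*px(u,v),.138) for u,v in [(588,314),(547,478)]],[(.045,-.11),(-.045,-.11)])
fit([ray(c,*px(u,v),.093) for u,v in [(635,292),(575,523)]],[(.07,-.14),(-.07,-.14)])
# scene check
s=read_camera("scene");f=s["frame"][:,:,::-1]
cv2.imwrite("pics/sz.png",cv2.resize(f[145:245,165:310],None,fx=5,fy=5,interpolation=cv2.INTER_CUBIC))
E
```

```text
-15.93 [ 0.5073 -0.0679] res mm [[-1.1, -0.1], [-1.3, 1.6], [1.3, 0.1], [1.1, -1.6]]
-15.91 [ 0.5066 -0.0679] res mm [[-0.8, -1.2], [-0.8, 2.0], [0.8, -0.3], [0.8, -0.6]]
-15.4 [ 0.5065 -0.0661] res mm [[2.4, -0.7], [-2.4, 0.7]]
-16.01 [ 0.5078 -0.0666] res mm [[-0.3, 0.1], [0.3, -0.1]]
```

View pics/sz.png

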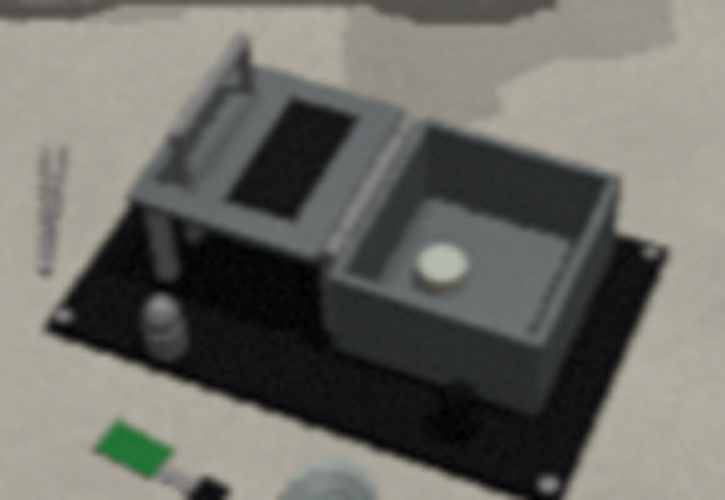

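Top view (zoomed) puts the plate corners, rim corners and bar in agreement: chamber origin is about (0.507, -0.067), yaw about -15.9°. The scene view shows the inner pull on top of the open hatch. Next I'll write a helper that converts target points into tool shifts.

```bash
cat >> h.py <<'E'
from scipy.spatial.transform import Rotation as Ro
O=np.array([.507,-.067,0]);YAW=np.radians(-15.9)
C=Ro.from_euler('z',YAW).as_matrix()
def ch(p): return O+C@np.array(p)          # chamber -> world
def bar(th,side):  # th hatch angle rad; side +1 inner, -1 outer ; chamber coords
    return np.array([0,-.110*np.cos(th)+side*.049*np.sin(th),.089+.110*np.sin(th)+side*.049*np.cos(th)])
def shift(W):
    s=robot.observe();R=Ro.from_euler('xyz',s["tool_rot"])
    G=Ro.from_matrix(C@np.diag([1,-1,-1.]))
    print("shift cm",(R.as_matrix().T@(np.array(W)-s["tool_pos"])*100).round(2),"turn deg",np.degrees((R.inv()*G).as_rotvec()).round(1),"t",s["time"],"F",s["contact_force"].round(1),"op",round(s["opening"],4),"ch",(C.T@(s["tool_pos"]-O)).round(4))
E
python3 - <<'E'
from h import *
shift(ch([0,-.11,.22]))
c=read_camera("top");print(ray(c,415,237,.14),ray(c,415,237,.14))
E
python3 -m crank '[[39.5,-21,2,0,0,34.4,0.5],[39.5,-21,2,0,0,34.4,0.5],[39.5,-21,2,0,0,34.4,0.5],[39.5,-21,2,0,0,34.4,0.5],[39.5,-21,2,0,0,34.4,0.5]]' 12
python3 - <<'E'
from h import *
shift(ch([0,-.11,.22]))
E
```

```text
shift cm [ 39.7  -20.94   2.57] turn deg [-0.   0.  34.5] t 0.3 F [ 0.2 -0.3 -0.5] op 0.0918 ch [-0.209  -0.5073  0.2455]
[ 0.45107378 -0.45758379  0.14      ] [ 0.45107378 -0.45758379  0.14      ]
time: 0.98
tool_pos: [0.3722, -0.2817, 0.2326]
tool_rot: [3.141, -0.001, -0.278]
contact_force: [0.5, -0.2, 1.1]
opening: 0.0476
shift cm [  7.08 -13.34   1.26] turn deg [ 0. -0. -0.] t 0.975 F [ 0.5 -0.2  1.1] op 0.0476 ch [-0.0709 -0.2434  0.2326]
```

```bash

python3 -m crank '[[7,-13.3,1.2,0,0,0,0.5],[7,-13.3,1.2,0,0,0,0.5],[7,-13.3,1.2,0,0,0,0.5],[7,-13.3,1.2,0,0,0,0.5],[7,-13.3,1.2,0,0,0,0.5]]' 12
python3 - <<'E'
from h import *
shift(ch([0,-.11,.138]))
for n in("wrist","top"):
    c=read_camera(n);cv2.imwrite(f"pics/{n}1.png",c["frame"][:,:,::-1])
E
```

```text
time: 1.6
tool_pos: [0.4742, -0.1748, 0.2205]
tool_rot: [3.141, 0.0, -0.277]
contact_force: [-1.3, -0.9, 0.1]
opening: 0.0461
shift cm [ 0.2  -0.27  8.25] turn deg [0. 0. 0.] t 1.6 F [-1.3 -0.9  0.1] op 0.0461 ch [-0.002  -0.1127  0.2205]
```

View pics/wrist1.png

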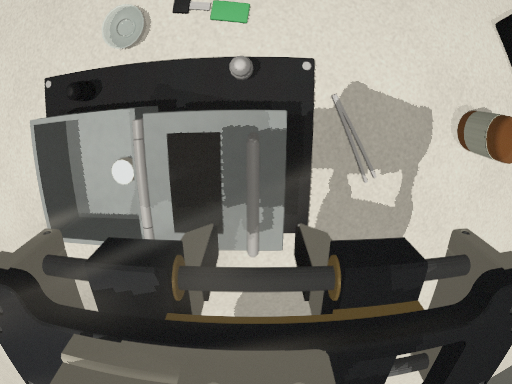

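Wrist view shows a round bar running from (253,140) to (252,252). It lies midway between the finger pads (about 208 and 305), parallel to them. I'll descend and grip.

```bash

python3 -m crank '[[0,0,4,0,0,0,0.5],[0,0,8.2,0,0,0,0.5],[0,0,8.2,0,0,0,0.5],[0,0,8.2,0,0,0,0.5],[0,0,8.2,0,0,0,0.0]]' 12
python3 - <<'E'
from h import *
shift(ch([0,-.11,.138]))
E
python3 -m crank '[[0,0,0,0,0,0,0],[0,0,0,0,0,0,0],[0,0,0,0,0,0,0],[0,0,0,0,0,0,0],[0,0,0,0,0,0,0]]' 12
python3 - <<'E'
from h import *
shift(ch([0,-.11,.138]))
p=(C.T@(robot.observe()["tool_pos"]-O))
for d in range(0,91,3):
    q=bar(np.radians(d),1)-bar(0,1); print(d,"ty,tz",(-q[1]*100).round(2),(-q[2]*100).round(2),end=" | ")
E
```

```text
time: 2.33
tool_pos: [0.4756, -0.175, 0.1403]
tool_rot: [3.141, -0.003, -0.277]
contact_force: [-0.0, -0.6, 0.1]
opening: 0.0401
shift cm [ 0.06 -0.25  0.23] turn deg [ 0.1 -0.2  0. ] t 2.325 F [-0.  -0.6  0.1] op 0.0401 ch [-0.0006 -0.1125  0.1403]
time: 2.95
tool_pos: [0.4753, -0.1725, 0.1387]
tool_rot: [-3.139, -0.0, -0.277]
contact_force: [3.1, 8.7, 3.0]
opening: 0.0092
shift cm [ 0.16 -0.01  0.07] turn deg [-0.2 -0.   0. ] t 2.95 F [3.1 8.7 3. ] op 0.0092 ch [-0.0016 -0.1101  0.1387]
0 ty,tz -0.0 -0.0 | 3 ty,tz -0.27 -0.57 | 6 ty,tz -0.57 -1.12 | 9 ty,tz -0.9 -1.66 | 12 ty,tz -1.26 -2.18 | 15 ty,tz -1.64 -2.68 | 18 ty,tz -2.05 -3.16 | 21 ty,tz -2.49 -3.62 | 24 ty,tz -2.94 -4.05 | 27 ty,tz -3.42 -4.46 | 30 ty,tz -3.92 -4.84 | 33 ty,tz -4.44 -5.2 | 36 ty,tz -4.98 -5.53 | 39 ty,tz -5.54 -5.83 | 42 ty,tz -6.1 -6.1 | 45 ty,tz -6.69 -6.34 | 48 ty,tz -7.28 -6.55 | 51 ty,tz -7.89 -6.73 | 54 ty,tz -8.5 -6.88 | 57 ty,tz -9.12 -6.99 | 60 ty,tz -9.74 -7.08 | 63 ty,tz -10.37 -7.13 | 66 ty,tz -11.0 -7.14 | 69 ty,tz -11.63 -7.13 | 72 ty,tz -12.26 -7.08 | 75 ty,tz -12.89 -6.99 | 78 ty,tz -13.51 -6.88 | 81 ty,tz -14.12 -6.73 | 84 ty,tz -14.72 -6.55 | 87 ty,tz -15.32 -6.34 | 90 ty,tz -15.9 -6.1 |
```

Grip closed at 9–10 mm opening, with pads centred on the bar at chamber y -0.110, as predicted. Now I'll lift along the arc.

```bash

python3 -m crank '[[0,-0.5,-0.6,0,0,0,0],[0,-0.8,-1.1,0,0,0,0],[0,-1.15,-1.65,0,0,0,0],[0,-1.5,-2.2,0,0,0,0],[0,-1.9,-2.7,0,0,0,0]]' 15
python3 - <<'E'
from h import *
shift(ch(bar(np.radians(15),1)))
E
```

```text
time: 3.58
tool_pos: [0.4798, -0.1569, 0.1661]
tool_rot: [3.14, -0.0, -0.277]
contact_force: [-1.1, -6.1, -0.7]
opening: 0.009
shift cm [ 0.16 -0.03  0.13] turn deg [ 0.1 -0.   0. ] t 3.575 F [-1.1 -6.1 -0.7] op 0.009 ch [-0.0016 -0.0939  0.1661]
```

Tracking is good; I'll carry on to 30° and 45°.

```bash

python3 -m crank '[[0,-0.4,-0.5,0,0,0,0],[0,-0.85,-0.95,0,0,0,0],[0,-1.3,-1.4,0,0,0,0],[0,-1.8,-1.8,0,0,0,0],[0,-2.3,-2.15,0,0,0,0]]'
python3 -m crank '[[0,-0.5,-0.35,0,0,0,0],[0,-1.05,-0.7,0,0,0,0],[0,-1.6,-1.0,0,0,0,0],[0,-2.2,-1.25,0,0,0,0],[0,-2.75,-1.5,0,0,0,0]]'
python3 - <<'E'
from h import *
shift(ch(bar(np.radians(45),1)))
c=read_camera("scene");cv2.imwrite("pics/s2.png",cv2.resize(c["frame"][100:260,140:340,::-1],None,fx=3,fy=3))
E
```

```text
time: 4.2
tool_pos: [0.486, -0.1357, 0.1885]
tool_rot: [3.138, -0.001, -0.277]
contact_force: [-5.4, -9.7, 4.8]
opening: 0.0094
time: 4.82
tool_pos: [0.4938, -0.1088, 0.2039]
tool_rot: [3.139, -0.003, -0.277]
contact_force: [-3.2, -6.6, 5.9]
opening: 0.0093
shift cm [ 0.12 -0.07  0.25] turn deg [ 0.2 -0.2  0. ] t 4.825 F [-3.2 -6.6  5.9] op 0.0093 ch [-0.0012 -0.0438  0.2039]
```

View pics/s2.png

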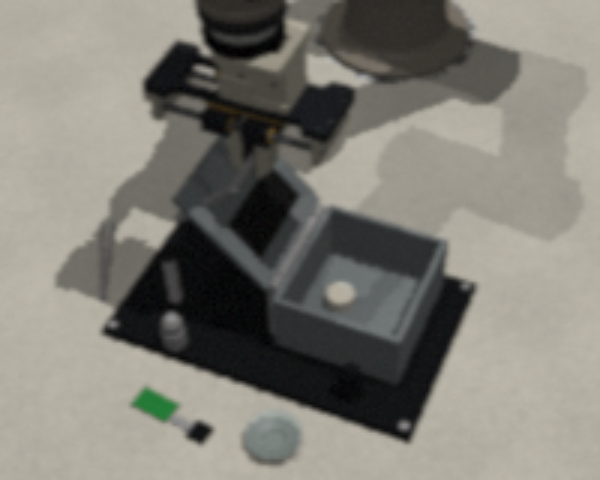

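The hatch is at about 45°, gripped. The key and both objectives haven't moved.

```bash

python3 -m crank '[[0,-0.6,-0.2,0,0,0,0],[0,-1.2,-0.35,0,0,0,0],[0,-1.8,-0.5,0,0,0,0],[0,-2.45,-0.6,0,0,0,0],[0,-3.05,-0.65,0,0,0,0]]'
python3 -m crank '[[0,-0.6,-0.05,0,0,0,0],[0,-1.25,-0.05,0,0,0,0],[0,-1.9,-0.05,0,0,0,0],[0,-2.5,0,0,0,0,0],[0,-3.15,0.1,0,0,0,0]]'
python3 - <<'E'
from h import *
shift(ch(bar(np.radians(75),1)))
E
```

```text
time: 5.5
tool_pos: [0.5025, -0.0787, 0.2102]
tool_rot: [3.14, -0.003, -0.277]
contact_force: [-0.8, -4.2, 7.2]
opening: 0.0093
time: 6.12
tool_pos: [0.5114, -0.0475, 0.2079]
tool_rot: [-3.141, -0.002, -0.277]
contact_force: [2.9, -3.4, 4.9]
opening: 0.009
shift cm [ 0.11  0.11 -0.  ] turn deg [-0.  -0.1  0. ] t 6.125 F [ 2.9 -3.4  4.9] op 0.009 ch [-0.0011  0.0199  0.2079]
```

```bash

python3 -m crank '[[0,-0.6,0.1,0,0,0,0],[0,-1.2,0.25,0,0,0,0],[0,-1.8,0.45,0,0,0,0],[0,-2.35,0.6,0,0,0,0],[0,-2.9,0.8,0,0,0,0]]'
python3 -m crank '[[0,0,0,0,0,0,0],[0,0,0,0,0,0,0]]'
python3 - <<'E'
from h import *
shift(ch(bar(np.radians(90),1)))
c=read_camera("scene");cv2.imwrite("pics/s3.png",cv2.resize(c["frame"][100:260,140:340,::-1],None,fx=3,fy=3))
c=read_camera("wrist");cv2.imwrite("pics/w3.png",c["frame"][:,:,::-1])
E
```

```text
time: 6.75
tool_pos: [0.5192, -0.0196, 0.1991]
tool_rot: [3.142, -0.001, -0.276]
contact_force: [4.5, -3.2, 0.9]
opening: 0.0092
time: 7.0
tool_pos: [0.5193, -0.0192, 0.1989]
tool_rot: [-3.141, -0.001, -0.276]
contact_force: [6.0, -2.0, -0.1]
opening: 0.0096
shift cm [ 0.13  0.03 -0.01] turn deg [-0.1 -0.   0.1] t 7.0 F [ 6.  -2.  -0.1] op 0.0096 ch [-0.0013  0.0493  0.1989]
```

View pics/s3.png

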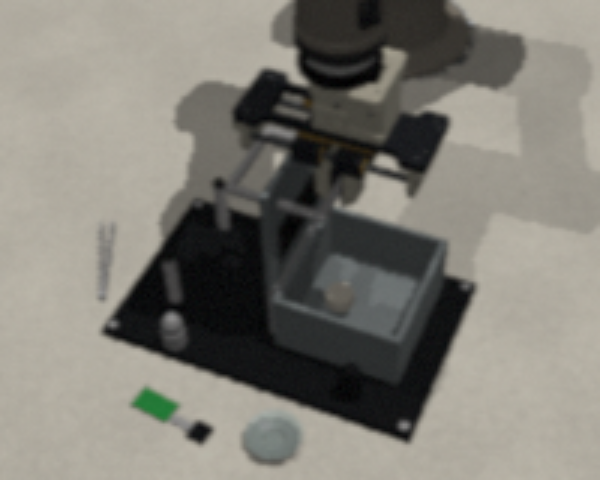

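View pics/w3.png

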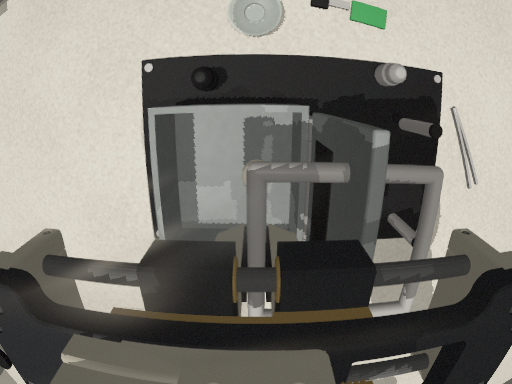

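Scene and wrist views show the hatch upright, with the finger between bar and plate. I'll open to about 30 mm and let go, then rise.

```bash

python3 -m crank '[[0,0,0,0,0,0,0.2],[0,0,0,0,0,0,0.32],[0,0,0,0,0,0,0.32],[0,0,0,0,0,0,0.32]]'
python3 - <<'E'
from h import *
shift(ch(bar(np.radians(90),1)))
E
python3 -m crank '[[0,0,-2,0,0,0,0.32],[0,0,-5,0,0,0,0.32],[0,0,-8,0,0,0,0.32],[0,0,-8,0,0,0,0.32],[0,0,-8,0,0,0,0.32]]'
python3 - <<'E'
from h import *
shift(ch(bar(np.radians(90),-1)))
c=read_camera("scene");cv2.imwrite("pics/s4.png",cv2.resize(c["frame"][100:260,140:340,::-1],None,fx=3,fy=3))
c=read_camera("wrist");cv2.imwrite("pics/w4.png",c["frame"][:,:,::-1])
E
```

```text
time: 7.6
tool_pos: [0.5183, -0.0197, 0.1993]
tool_rot: [3.142, 0.001, -0.277]
contact_force: [0.1, -0.2, 0.3]
opening: 0.0291
shift cm [ 0.21 -0.04  0.03] turn deg [0.  0.  0.1] t 7.6 F [ 0.1 -0.2  0.3] op 0.0291 ch [-0.0021  0.0486  0.1993]
time: 8.22
tool_pos: [0.5181, -0.0198, 0.2787]
tool_rot: [3.141, 0.001, -0.277]
contact_force: [0.4, 0.5, -1.1]
opening: 0.0296
shift cm [0.23 9.75 7.97] turn deg [0.  0.1 0. ] t 8.225 F [ 0.4  0.5 -1.1] op 0.0296 ch [-0.0023  0.0485  0.2787]
```

View pics/s4.png

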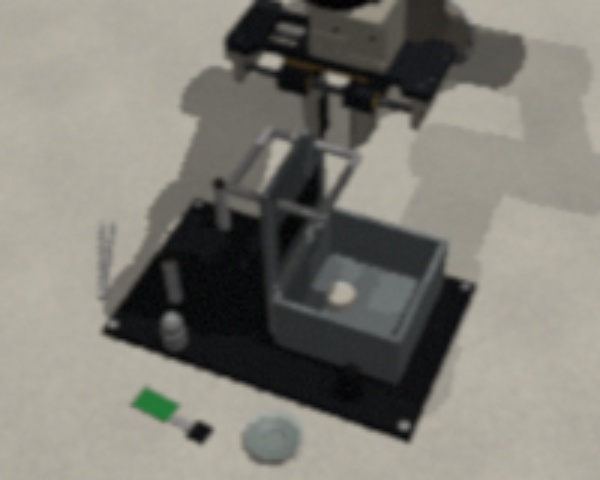

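View pics/w4.png

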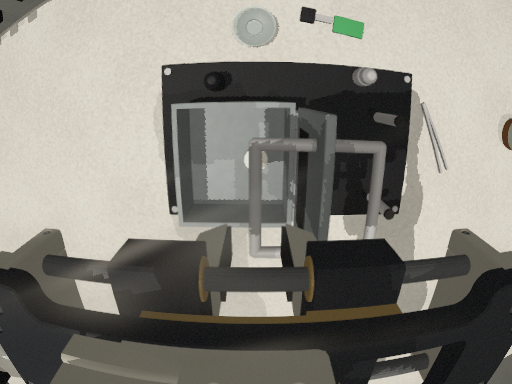

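The hatch stands free. I'll shift over to the outer pull.

```bash

python3 -m crank '[[0.2,4,0,0,0,0,0.32],[0.2,9.75,0,0,0,0,0.32],[0.2,9.75,0,0,0,0,0.32],[0.2,9.75,0,0,0,0,0.32],[0.2,9.75,0,0,0,0,0.32]]'
python3 - <<'E'
from h import *
shift(ch(bar(np.radians(90),-1)))
c=read_camera("wrist");cv2.imwrite("pics/w5.png",c["frame"][:,:,::-1])
# plate top-edge / bar by rays across: project expected bar ends in wrist image
K=c["intrinsics"]
for x in(.045,0.03,.0):
  for s in(1,-1):
    b=bar(np.pi/2,s);b[0]=x;p=c["R"]@ch(b)+c["t"];r=np.arctan2(np.hypot(*p[:2]),p[2]);print(x,s,(K[:2,2]+K[0,0]*r*p[:2]/np.hypot(*p[:2])).round(1))
E
```

```text
time: 8.95
tool_pos: [0.494, -0.1131, 0.2792]
tool_rot: [-3.141, 0.001, -0.275]
contact_force: [-0.6, -0.4, 0.7]
opening: 0.0295
shift cm [-0.01  0.11  8.02] turn deg [-0.   0.   0.1] t 8.95 F [-0.6 -0.4  0.7] op 0.0295 ch [ 1.000e-04 -4.790e-02  2.792e-01]
0.045 1 [134.2 150.4]
0.045 -1 [258.4 148.5]
0.03 1 [135.9 168.9]
0.03 -1 [258.3 168. ]
0.0 1 [139.9 204.1]
0.0 -1 [258.1 205.2]
```

View pics/w5.png

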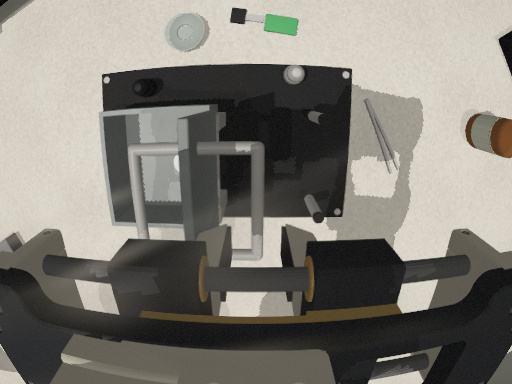

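The outer bar shows at column ~257 (predicted 258) and the inner at ~138, so the hatch is upright. The bar sits between the fingers; I'll descend and grip.

```bash

python3 -m crank '[[0,0.1,3,0,0,0,0.32],[0,0.1,6,0,0,0,0.32],[0,0.1,8,0,0,0,0.32],[0,0.1,8,0,0,0,0.32],[0,0.1,8,0,0,0,0.32]]'
python3 - <<'E'
from h import *
shift(ch(bar(np.radians(90),-1)))
E
python3 -m crank '[[0,0,0,0,0,0,0],[0,0,0,0,0,0,0],[0,0,0,0,0,0,0],[0,0,0,0,0,0,0],[0,0,0,0,0,0,0]]' 18
python3 - <<'E'
from h import *
shift(ch(bar(np.radians(90),-1)))
for a in range(90,180,15):
    for d in range(3,16,3):
        q=bar(np.radians(a+d),-1)-bar(np.radians(a),-1); print(a+d,(-q[1]*100).round(2),(-q[2]*100).round(2),end=" | ")
    print()
E
```

```text
time: 9.62
tool_pos: [0.4942, -0.1148, 0.2004]
tool_rot: [3.141, -0.001, -0.276]
contact_force: [0.3, -0.2, 0.7]
opening: 0.0294
shift cm [-0.08 -0.05  0.14] turn deg [ 0.  -0.1  0.1] t 9.625 F [ 0.3 -0.2  0.7] op 0.0294 ch [ 0.0008 -0.0495  0.2004]
time: 10.25
tool_pos: [0.4937, -0.1153, 0.1998]
tool_rot: [3.141, -0.001, -0.277]
contact_force: [-0.5, 0.7, 2.8]
opening: 0.0096
shift cm [-0.05 -0.11  0.08] turn deg [ 0. -0.  0.] t 10.25 F [-0.5  0.7  2.8] op 0.0096 ch [ 0.0005 -0.0501  0.1998]
93 -0.58 -0.24 | 96 -1.18 -0.45 | 99 -1.78 -0.63 | 102 -2.39 -0.78 | 105 -3.01 -0.89 | 
108 -0.63 -0.08 | 111 -1.25 -0.13 | 114 -1.88 -0.15 | 117 -2.51 -0.13 | 120 -3.14 -0.08 | 
123 -0.63 0.08 | 126 -1.24 0.2 | 129 -1.86 0.34 | 132 -2.46 0.52 | 135 -3.06 0.73 | 
138 -0.58 0.24 | 141 -1.15 0.51 | 144 -1.71 0.81 | 147 -2.24 1.14 | 150 -2.76 1.5 | 
153 -0.5 0.38 | 156 -0.98 0.79 | 159 -1.44 1.23 | 162 -1.87 1.68 | 165 -2.28 2.16 | 
168 -0.38 0.5 | 171 -0.74 1.02 | 174 -1.07 1.56 | 177 -1.37 2.11 | 180 -1.64 2.68 |
```

Gripped, and I'm now lowering along the arc.

```bash

python3 -m crank '[[0,-0.6,-0.25,0,0,0,0],[0,-1.2,-0.45,0,0,0,0],[0,-1.8,-0.65,0,0,0,0],[0,-2.4,-0.75,0,0,0,0],[0,-3.0,-0.85,0,0,0,0]]'
python3 -m crank '[[0,-0.65,-0.05,0,0,0,0],[0,-1.25,-0.1,0,0,0,0],[0,-1.9,-0.1,0,0,0,0],[0,-2.5,-0.1,0,0,0,0],[0,-3.15,-0.05,0,0,0,0]]'
python3 - <<'E'
from h import *
shift(ch(bar(np.radians(120),-1)))
E
```

```text
time: 10.88
tool_pos: [0.5023, -0.0859, 0.2086]
tool_rot: [3.141, -0.001, -0.276]
contact_force: [-0.1, -2.2, 5.5]
opening: 0.0092
time: 11.5
tool_pos: [0.5109, -0.0556, 0.2084]
tool_rot: [-3.141, -0.001, -0.277]
contact_force: [4.1, -3.2, 0.6]
opening: 0.0095
shift cm [-0.06 -0.05 -0.04] turn deg [-0.  -0.1  0.1] t 11.5 F [ 4.1 -3.2  0.6] op 0.0095 ch [0.0006 0.012  0.2084]
```

```bash

python3 -m crank '[[0,-0.65,0.1,0,0,0,0],[0,-1.25,0.2,0,0,0,0],[0,-1.9,0.35,0,0,0,0],[0,-2.5,0.5,0,0,0,0],[0,-3.1,0.7,0,0,0,0]]'
python3 -m crank '[[0,-0.6,0.25,0,0,0,0],[0,-1.15,0.5,0,0,0,0],[0,-1.7,0.8,0,0,0,0],[0,-2.25,1.15,0,0,0,0],[0,-2.75,1.5,0,0,0,0]]'
python3 - <<'E'
from h import *
shift(ch(bar(np.radians(150),-1)))
c=read_camera("scene");cv2.imwrite("pics/s6.png",cv2.resize(c["frame"][100:260,140:340,::-1],None,fx=3,fy=3))
E
```

```text
time: 12.12
tool_pos: [0.5192, -0.0258, 0.2012]
tool_rot: [-3.141, -0.0, -0.277]
contact_force: [4.9, -1.3, 1.2]
opening: 0.0094
time: 12.75
tool_pos: [0.5265, 0.0007, 0.1861]
tool_rot: [3.142, 0.0, -0.277]
contact_force: [3.8, -2.5, -0.3]
opening: 0.009
shift cm [-0.02 -0.03 -0.03] turn deg [0.  0.  0.1] t 12.75 F [ 3.8 -2.5 -0.3] op 0.009 ch [0.0002 0.0704 0.1861]
```

View pics/s6.png

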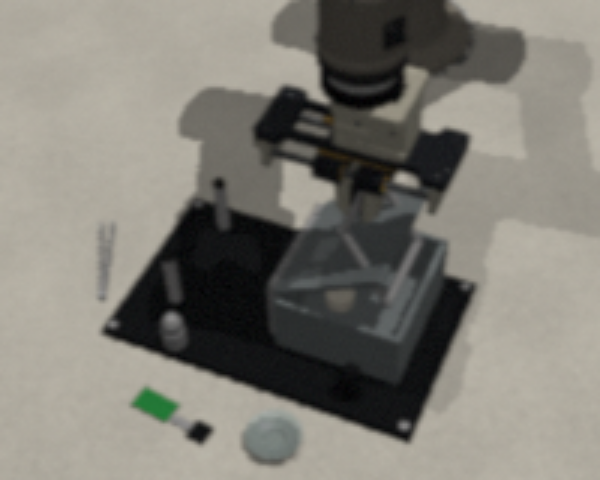

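The hatch is at about 150°, still gripped with low forces. I'll finish more slowly.

```bash

python3 -m crank '[[0,-0.5,0.4,0,0,0,0],[0,-1.0,0.8,0,0,0,0],[0,-1.45,1.2,0,0,0,0],[0,-1.9,1.65,0,0,0,0],[0,-2.3,2.15,0,0,0,0]]'
python3 -m crank '[[0,-0.2,0.25,0,0,0,0],[0,-0.4,0.5,0,0,0,0],[0,-0.6,0.75,0,0,0,0],[0,-0.75,1.0,0,0,0,0],[0,-0.9,1.3,0,0,0,0]]'
python3 - <<'E'
from h import *
shift(ch(bar(np.radians(180),-1)))
E
```

```text
time: 13.42
tool_pos: [0.5326, 0.0228, 0.1646]
tool_rot: [-3.142, 0.0, -0.277]
contact_force: [3.2, -1.0, -0.7]
opening: 0.0093
time: 14.05
tool_pos: [0.5351, 0.0314, 0.1519]
tool_rot: [-3.141, 0.0, -0.277]
contact_force: [2.8, 0.8, 0.4]
opening: 0.0091
shift cm [-0.   -0.76  1.39] turn deg [-0.  0.  0.] t 14.05 F [2.8 0.8 0.4] op 0.0091 ch [0.     0.1024 0.1519]
```

```bash

python3 -m crank '[[0,-0.15,0.25,0,0,0,0],[0,-0.3,0.5,0,0,0,0],[0,-0.45,0.75,0,0,0,0],[0,-0.6,1.05,0,0,0,0],[0,-0.75,1.3,0,0,0,0]]'
python3 - <<'E'
from h import *
shift(ch(bar(np.radians(180),-1)))
E
python3 -m crank '[[0,0,0.1,0,0,0,0],[0,0,0.2,0,0,0,0],[0,0,0.3,0,0,0,0],[0,0,0.3,0,0,0,0]]'
python3 - <<'E'
from h import *
shift(ch(bar(np.radians(180),-1)))
E
```

```text
time: 14.68
tool_pos: [0.537, 0.0381, 0.1386]
tool_rot: [3.141, 0.0, -0.277]
contact_force: [2.0, -1.0, 0.4]
opening: 0.0096
shift cm [-0.   -0.07  0.06] turn deg [0.  0.  0.1] t 14.675 F [ 2.  -1.   0.4] op 0.0096 ch [0.     0.1093 0.1386]
time: 15.18
tool_pos: [0.5372, 0.0388, 0.1368]
tool_rot: [-3.141, -0.001, -0.277]
contact_force: [0.3, 3.4, 6.0]
opening: 0.0091
shift cm [-0.01 -0.   -0.12] turn deg [-0.  -0.   0.1] t 15.175 F [0.3 3.4 6. ] op 0.0091 ch [1.000e-04 1.100e-01 1.368e-01]
```

```bash

python3 -m crank '[[0,0,0.1,0,0,0,0],[0,0,0.2,0,0,0,0],[0,0,0.2,0,0,0,0]]'
python3 -m crank '[[0,0,-0.2,0,0,0,0],[0,0,-0.2,0,0,0,0.1],[0,0,-0.2,0,0,0,0.35],[0,0,-0.2,0,0,0,0.35],[0,0,-0.2,0,0,0,0.35]]'
python3 -m crank '[[0,0,-3,0,0,0,0.35],[0,0,-6,0,0,0,0.35],[0,0,-10,0,0,0,0.35],[0,0,-10,0,0,0,0.35],[0,0,-10,0,0,0,0.35]]'
python3 - <<'E'
from h import *
c=read_camera("scene");cv2.imwrite("pics/s7.png",cv2.resize(c["frame"][140:240,165:310,::-1],None,fx=5,fy=5,interpolation=cv2.INTER_CUBIC))
c=read_camera("wrist");cv2.imwrite("pics/w7.png",c["frame"][:,:,::-1])
K=c["intrinsics"]
for th in (180,177,174):
    b=bar(np.radians(th),-1);b[0]=.045;p=c["R"]@ch(b)+c["t"];r=np.arctan2(np.hypot(*p[:2]),p[2]);print(th,(K[:2,2]+K[0,0]*r*p[:2]/np.hypot(*p[:2])).round(1))
E
```

```text
time: 15.55
tool_pos: [0.5373, 0.0388, 0.1365]
tool_rot: [-3.141, -0.002, -0.276]
contact_force: [-4.0, 3.7, 19.5]
opening: 0.0091
time: 16.18
tool_pos: [0.5367, 0.038, 0.1354]
tool_rot: [3.141, 0.001, -0.277]
contact_force: [0.1, 1.4, 0.2]
opening: 0.031
time: 16.8
tool_pos: [0.5366, 0.0382, 0.2351]
tool_rot: [3.141, 0.001, -0.277]
contact_force: [-0.6, 0.4, -1.3]
opening: 0.032
180 [255.7 144. ]
177 [259.2 145.1]
174 [263.3 146.3]
```

View pics/s7.png

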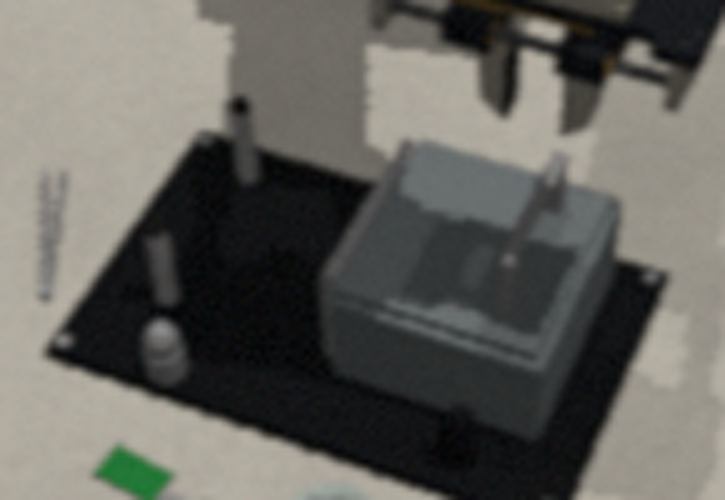

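View pics/w7.png

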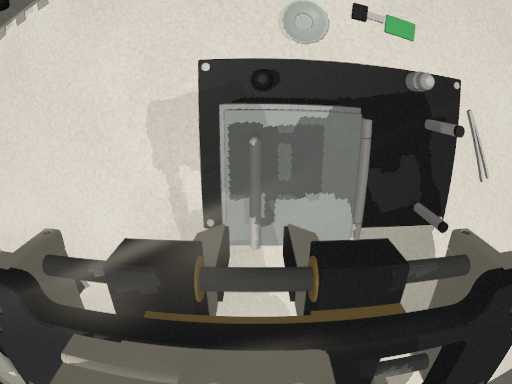

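The hatch is flat: the scene view shows an even lid line from (335,295) to (540,360). In the wrist view the bar end is at column ~254, against a predicted 255.7 when shut and 259 at 3° open. Pressing down met about 20 N with no further travel. The fingers are clear, so I'm handing in.

```bash
python3 - <<'E'
from h import *
s=robot.observe();print(s["time"],s["contact_force"].round(1),abs(s["qvel"]).max())
print(robot.hand_in())
E
```

```text
16.9 [-0.7 -0.7 -0.5] 0.004540002542791593
the job is handed in; nothing more can be done
None
```

The hatch is shut, and I handed the job in at 16.9 s of the 54 s allowed. I lifted it by the inner pull to upright and let go, and it stood on its own. Then I took the outer pull, lowered it along the arc under grip all the way, slower near the end, and let go.

**Shut:** The lid line is even all along the rim in the scene picture. The pull's bar is within about 1.5 px of where it should be at fully shut; 3° open would move it about 3.5 px. A light press of about 20 N, my largest reading, met firm resistance.

**Undisturbed:** The key, objectives, dish and tweezers looked unmoved in the last pictures. The slide box and solvent bottle were outside those pictures. The sample was in place when last seen through the half-closed hatch, and I could not see it once the hatch was shut.

**Disagreements:** The bar's position differed from my model by up to 2.5 mm during the lift, which is about the camera calibration's accuracy. No check failed.

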